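# Hold a spring clip open over a bin's stock card

## Task

The blue stock bin's drop front, which carries the white stock card, is hanging open: push it up until it is shut. Then take the spring clip by its two handles, squeeze it well open, and lower it upright over the middle of the card's top edge, so that the card's edge stands between the gaping jaws without the clip touching the card, its flat jaws facing the two faces of the card. Finish holding it just so, squeezed open, so that I can slip a delivery note in; leave the other things on the bench where they are.

Things in the scene. Friction and masses are not known exactly. Their poses are not given: they have to be found in the camera images.
- bin: blue open-topped plastic stock bin fixed to the bench, full of pipe fittings, 150 deep (its +x) x 220 wide (y) x 125 high (z). Origin on the bench under the hinge line, in the middle of the bin's front; the bin lies at its own +x, its front looks to its own -x, towards the robot
- flap (a joint): drop front of the bin: panel 196 wide, 6 thick, reaching 87 from the hinge, the card on its outer face. Bottom-hinged about the bin's y axis, 30 above the bin's origin. 0 = shut, upright (end stop); positive = leaning out to the bin's -x, rad, 1.2 at most. Stays where it is left (stiff hinge, 0.16 N m: 2 to 3 N at the card)
- card_edge (a point): middle of the top edge of the white stock card, a stiff plate 90 wide (y) x 3 thick (x) fixed to the drop front, 48 beyond the panel's free edge. 135 from the hinge line, 4.5 outside the panel's middle plane; with the front shut, 165 above the bench. Axes: y along the edge, z away from the hinge, x square to the card, towards the bin. The rest of the bin stays below 125
- clip_center (a point): steel spring clip like a big clothes peg, 36 wide (its x), 90 high, 95 g, upright on its shut jaws on the bench. Point: on the pivot axis, half-way up (45 above the bench). Two handles rise to the +y and -y sides, ending in round bars (radius 4, 34 long in x), centres 40 above the point and 21 either side: 50 over the outside at rest, 25 when squeezed to the stop (then 43 above). Same if turned half round
- jaw_a (a joint): swing of each clip jaw (both alike): 0 shut, 0.3 rad fully open (stop). Squeezing the handle bars along the clip's y opens it: 4 N a side starts, 9 N reaches the stop, grip with 20 N or more; the spring shuts it when let go. Fully open: 28 mm between jaw tips (45 below the pivot), 20 mm at 20 below it; the barrel (radius 8) closes the mouth 8 below the pivot axis
- nipple: bystander: upright steel pipe nipple, diameter 35, 60 high, beside the clip; origin under its centre
- plug: bystander: brass plug, diameter 34, 30 high, on the clip's other side; origin under its centre
- tee: bystander: steel tee standing on end, 34 across, 60 high, beside the bin; origin under its centre
- elbow: bystander: steel elbow lying on the bench, about 50 x 50 x 30 high
- tape: bystander: white ring of tape, diameter 60, 19 high
- paste: bystander: grey jar of jointing paste, diameter 64, 85 high
- wrench: bystander: steel wrench, 200 long, lying flat
Mind the look-alikes: they are no part of the job. Leave any red, turquoise or yellow look-alike of the part that bears clip_center alone.

How it is judged (in metres and radians):
On the way, in this order (a step that is already met when the one before it is completed fails the run):
1. the drop front is pushed up shut (value of joint flap below 0.06 rad), for 0.3 s.
2. the clip is held gaping around the card's top edge (x of card_edge in the frame of clip_center between -0.025 and 0.025 m and y of card_edge in the frame of clip_center between -0.009 and 0.009 m and z of card_edge in the frame of clip_center between -0.037 and -0.006 m and angle between the y axis of clip_center and the x axis of card_edge, either way round below 0.3 rad and angle between clip_center's own z axis and vertical below 0.25 rad and value of joint jaw_a above 0.18 rad and contact force between the fingers and clip above 2 N and contact force between clip and bin below 0.5 N and height (world z) of clip_center above 0.15 m and value of joint flap below 0.08 rad), for 0.3 s.
At the end, for the whole second after the job is handed in: Front shut (0.08 rad); clip in the fingers (over 2 N), open (jaw over 0.18 rad), upright (0.25 rad), square to the card (0.3 rad); card edge 6 to 37 mm below the pivot, within 9 mm of the clip's middle plane, 25 mm of the edge's middle; clip presses on bin or card under 0.5 N (all of step 2); the arm keeps its last pose, push and grip.
It fails at once if a bystander is shifted by more than 30 mm (distance of any of nipple, plug, tee, elbow, tape, paste, wrench from where it was at the start of the episode above 0.03 m).
It also fails if it takes over 50 s, if anything falls off the work surface, if the arm or the gripper's body presses on something with over 40 N, if the wrist force passes 120 N, or if a joint passes its speed limit or range.

## Robot

A 6-joint arm with a two-finger parallel gripper is mounted at the origin on the work surface. World frame = base frame: x ahead of the robot, y to its left, z up, the work surface at z = 0. Lengths are in mm, angles in rad, forces in N, time in s.
With the tool pointing down it reaches from about 300 to 775 mm from the base axis. Payload 14.6 kg.
Tool frame: the origin (TCP) lies on the centre line of the jaws, within the pads' length; the fingertips stand 19 mm ahead of it and the grasp point (between the pads) is the TCP (bot.tip_reach is the distance from the TCP to the fingertips, in mm); y points along the fingers, x is the direction in which the jaws open and shut, and the axes are right-handed (so a half turn about y gives the same grasp; the last joint's range is limited). The gripper opens to 85 mm and grips with 20 to 120 N. Pads are 22 mm wide; open, the fingers measure 114 mm over their backs; the gripper's body (76 mm by 85 mm) begins 54 mm behind the grasp point. The pads swing forward as they close: fully open they stand 13 mm farther back than shut.
Start: joints at [-1.29, 0.3, 1.521, -0, 1.321, -0.067], TCP at [187.449, -517.061, 250.281] pointing down, gripper open.
Joint ranges: [-3.03, 3.03], [-0.79, 2.21], [0.23, 2.52], [-1.04, 4.18], [0, 3.07], [-2.55, 2.55]. Speed limits (rad/s): [2.22, 2.22, 2.57, 3.14, 3.14, 3.14].

## Interface

Orientations are given as a unit quaternion [w, x, y, z].
In Python, from rig import bot gives the robot as it stands. Calls block until the motion is done:
- bot.move_to(position, orientation): joint-space move of the TCP to a pose.
- bot.servo_line(position, attitude=None, speed=150, until_force=None): straight line of the TCP; attitude=None keeps the orientation; speed is the mean speed in mm/s. With until_force (N) it stops when the force on the tool has changed by that much, and returns True; else False.
- bot.move_joints(angles): joint-space move.
- bot.move_gripper(opening, grip_force=None): finger opening in mm; grip_force is the grip in N (None keeps the last); returns when the fingers have stopped.
- bot.dwell(seconds).
- bot.ik(position, orientation): joint angles nearest the present ones, or None.
- bot.read_state(): the state.
- bot.read_camera(name): name is "scene" or "top" or "wrist"; returns a dict with "image" (480x640x3 uint8, blue, green, red), "depth" (480x640 float32, mm along the optical axis (not along the pixel's ray), 0 where there is no reading), "fovy" (degrees; the focal length in pixels is half the picture's height over the tangent of half this angle, whatever the lens; pixels are square), "cx", "cy" (the principal point, pixels), "k1" (the pictures are not rectified: a ray, as slopes to the right and down, at radius r is drawn at 1 + k1 r^2 times it, then the intrinsics apply), "eye" and "attitude" of the camera in the world; the wrist camera has in their place "mount" (4x4, takes a point from camera to tool coordinates, whose origin is the TCP and whose axes are the tool frame's). Camera axes: x right, y down, z forward; pixel columns grow to the right and rows downward; lengths in mm; the calibration is good to about 2 mm. A picture is of the moment at which its call begins: read the wrist's pose just before it.
A pose or a line that the arm cannot do raises bot.MotionError and nothing moves.
- bot.finish_job(): hands the job in, once; it reports no verdict.
The state is a dict: "clock": time; "joint_positions": joint angles; "qvel": joint speeds; "effort": joint torques, N m; "ee_pos": TCP position; "tool_rot": TCP orientation; "ft_force": force on the tool from outside, world axes, zero at the start; "moment": the same for the moment, N m; "grip_width": finger opening in mm.
Only numpy, scipy, OpenCV 4.12 (cv2) and the standard library are available. Lean on these libraries where they do the work, as an engineer would, in place of code of your own. Each camera call takes 0.05 s, during which the arm holds its last target.

## Working session

There is one attempt and no reset: what is moved stays moved. The work goes in short steps, each a Python script; the robot and the scene stay as the last script left them, time stands still between calls to the robot, and variables do not carry over. Pictures are saved under pics/ and viewed, and the job is handed in when it is done.

```bash
ls; mkdir -p pics
cat > h.py <<'E'
import numpy as np, cv2
from rig import bot
from scipy.spatial.transform import Rotation as R
def q2R(q): return R.from_quat([q[1],q[2],q[3],q[0]]).as_matrix()
def R2q(M):
    q=R.from_matrix(M).as_quat(); return [q[3],q[0],q[1],q[2]]
def shot(name,fn=None):
    s=bot.read_state(); c=bot.read_camera(name)
    if 'eye' in c:
        T=np.eye(4); T[:3,:3]=q2R(c['attitude']) if np.size(c['attitude'])==4 else np.array(c['attitude']); T[:3,3]=c['eye']
    else:
        A=np.eye(4); A[:3,:3]=q2R(s['tool_rot']); A[:3,3]=s['ee_pos']; T=A@np.array(c['mount'])
    c['T']=T
    if fn: cv2.imwrite('pics/'+fn,c['image'])
    return c
def K(c):
    f=c['image'].shape[0]/2/np.tan(np.radians(c['fovy'])/2)
    return np.array([[f,0,c['cx']],[0,f,c['cy']],[0,0,1.]]),np.array([c['k1'],0,0,0,0.])
def cloud(c):
    k,d=K(c); H,W=c['depth'].shape
    u,v=np.meshgrid(np.arange(W),np.arange(H)); p=np.stack([u,v],-1).reshape(-1,1,2).astype(np.float64)
    n=cv2.undistortPoints(p,k,d).reshape(H,W,2)
    z=c['depth'].astype(float)
    P=np.dstack([n*z[...,None],z])
    P=P@c['T'][:3,:3].T+c['T'][:3,3]; P[z==0]=np.nan
    return P
def proj(c,p):
    k,d=K(c); Ti=np.linalg.inv(c['T']); q=np.atleast_2d(p)@Ti[:3,:3].T+Ti[:3,3]
    return cv2.projectPoints(q,np.zeros(3),np.zeros(3),k,d)[0].reshape(-1,2)
E
python3 - <<'E'
from h import *
for n in ('scene','top','wrist'):
    c=shot(n,n+'0.png'); np.savez('/tmp/%s0.npz'%n,**{k:c[k] for k in c})
    print(n,c['fovy'],c['cx'],c['cy'],c['k1'],c['T'].round(3).tolist())
print(bot.read_state(),bot.tip_reach)
E
```

```text
pics
scene 53.803045635099316 315.965910743206 238.91733746439027 -0.02234929853835078 [[0.6, 0.641, -0.479, 977.249], [0.8, -0.478, 0.363, -380.891], [0.004, -0.6, -0.8, 926.626], [0.0, 0.0, 0.0, 1.0]]
top 49.42132921996052 322.7979275725056 243.93519161544089 -0.07544853995923537 [[0.004, -0.992, 0.123, 366.557], [-1.0, -0.002, 0.02, -30.419], [-0.019, -0.123, -0.992, 1415.015], [0.0, 0.0, 0.0, 1.0]]
wrist 70.89374198704394 320.1025823723639 237.23050956870796 0.01317493665322611 [[0.341, -0.895, -0.287, 262.088], [-0.94, -0.325, -0.104, -489.133], [-0.001, 0.305, -0.952, 373.274], [0.0, 0.0, 0.0, 1.0]]
{'clock': 0.15, 'joint_positions': array([-1.28960355e+00,  3.00330252e-01,  1.52143223e+00, -8.09668159e-06,
        1.32073270e+00, -6.65735185e-02]), 'qvel': array([ 0.00128906, -0.00331428, -0.00152683,  0.00273115, -0.00146671,
        0.00029851]), 'effort': array([ 1.76450074e-03, -5.43664813e+01, -3.61886966e+01, -1.93711287e-05,
        3.12712655e-03,  1.18745729e-04]), 'ee_pos': array([ 187.40212409, -516.91093332,  249.86154936]), 'tool_rot': array([ 0.57916266, -0.57876664,  0.40620569, -0.40570521]), 'ft_force': array([-0.45614873,  0.12065867, -0.04611732]), 'moment': array([-0.03211403,  0.0192608 , -0.01483258]), 'grip_width': 85.14346115593891} 19.0
```

View pics/scene0.png

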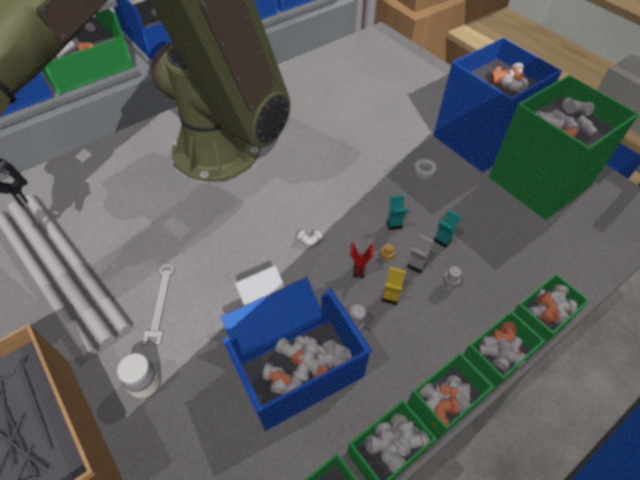

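View pics/top0.png

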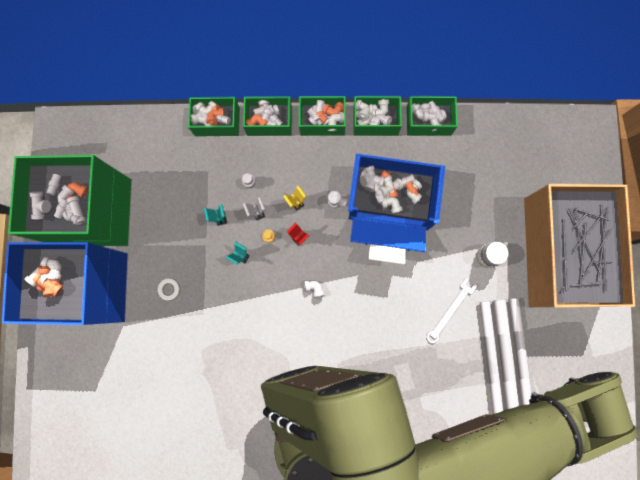

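The grey clip is at scene (420,253) and top (255,208). The red, yellow and two turquoise look-alikes are around it. The bin is at top (395,195) with its flap open towards the robot, the nipple at top (248,180), the plug at (268,236) and the tee at (334,198). The grey clip is the plain steel one, standing between nipple and plug as described. I'll confirm that in a crop and measure.

Run:
```python
from h import *
s=cv2.imread('pics/scene0.png')[180:300,340:480]; t=cv2.imread('pics/top0.png')[160:270,190:330]
a=cv2.resize(s,(400,343),interpolation=3);b=cv2.resize(t,(400,343*1),interpolation=3)
cv2.imwrite('pics/crop0.png',np.hstack([a,b]))
c=dict(np.load('/tmp/top0.npz')); P=cloud(c)
d=dict(np.load('/tmp/scene0.npz')); S=cloud(d)
for n,(u,v) in dict(clip=(255,208),nip=(248,180),plug=(268,236),tee=(334,198),elbow=(314,288),red=(298,234),yel=(294,198),t1=(215,214),t2=(237,253)).items():
    print(n,P[v,u].round(0))
for n,pts in dict(flap=[(355,225),(422,232),(354,240),(424,246),(372,250),(404,252),(371,258),(403,261)],rim=[(357,158),(442,166),(352,212),(436,222)]).items():
    for u,v in pts: print(n,(u,v),P[v,u].round(1))
```

```text
clip [631. 177.  56.]
nip [707. 198.  59.]
plug [559. 145.  31.]
tee [657. -33.  61.]
elbow [420.  20.  25.]
red [561.  62.  55.]
yel [658.  74.  54.]
t1 [616. 286.  48.]
t2 [511. 224.  48.]
flap (355, 225) [585.8 -88.2  52.1]
flap (422, 232) [ 568.3 -266.1   45.7]
flap (354, 240) [541.9 -84.3  81.3]
flap (424, 246) [ 526.7 -264.5   80.7]
flap (372, 250) [ 515.1 -129.8   89.8]
flap (404, 252) [ 510.8 -212.3   83.5]
flap (371, 258) [ 493.  -125.9  106.6]
flap (403, 261) [ 485.7 -206.6  104.5]
rim (357, 158) [747.6 -91.1 122.5]
rim (442, 166) [ 726.9 -307.5  123.2]
rim (352, 212) [616.8 -79.7  72.8]
rim (436, 222) [ 582.  -288.1  124.8]
```

View pics/crop0.png

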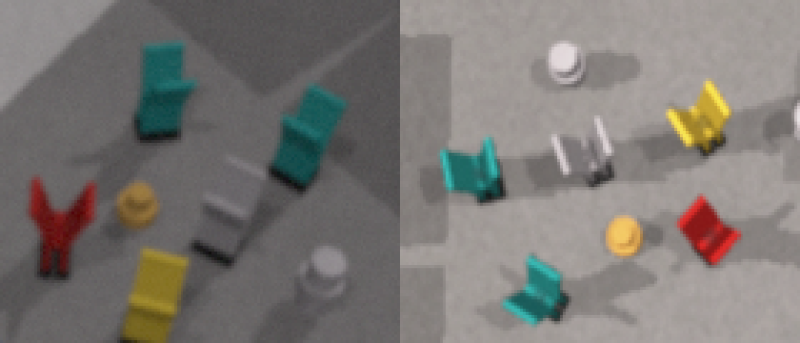

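The crop confirms the plain steel clip: grey, at top-crop (583,150), between the nipple (565,60) and the brass plug (625,235). Next I fit the bin, flap and clip poses.

Run:
```python
from h import *
for n in ('top','scene'):
    c=dict(np.load('/tmp/%s0.npz'%n)); P=cloud(c); im=c['image'].astype(int)
    hsv=cv2.cvtColor(c['image'],cv2.COLOR_BGR2HSV)
    blue=(abs(hsv[...,0].astype(int)-113)<12)&(hsv[...,1]>120)
    X=P[...,0];Y=P[...,1];Z=P[...,2]
    reg=(X>460)&(X<780)&(Y>-340)&(Y<-50)
    m=reg&blue&(Z>118)&(Z<131)
    r=cv2.minAreaRect(P[m][:,:2].astype(np.float32)); print(n,'rim',m.sum(),r,cv2.boxPoints(r).round(0).tolist(),np.nanmedian(Z[m]))
    # flap panel plane: blue in front
    m=reg&blue&(Z>50)&(Z<90)&(X<580)
    q=P[m]; 
    for _ in range(3):
        c0=q.mean(0); u,s,vt=np.linalg.svd(q-c0,full_matrices=False); nn=vt[2]*np.sign(vt[2][2]); q=q[abs((q-c0)@nn)<4]
    print('panel',len(q),c0.round(1),nn.round(3))
    # card
    m=reg&(hsv[...,1]<60)&(hsv[...,2]>150)&(Z>80)&(Z<118)&(X<540)
    q=P[m]; print('card',len(q),q.min(0).round(0),q.max(0).round(0)); 
    c0=np.median(q,0); q=q[np.linalg.norm(q-c0,axis=1)<70]; u,s,vt=np.linalg.svd(q-q.mean(0),full_matrices=False); print(q.mean(0).round(1),vt.round(3))
    # clip bars
    g=(hsv[...,1]<60)&(X>590)&(X<670)&(Y>130)&(Y<215)&(Z>72)&(Z<95)
    q=P[g]; r=cv2.minAreaRect(q[:,:2].astype(np.float32)); print('clip',len(q),r,q.mean(0).round(1),q.max(0))
```

```text
top rim 823 ((670.3153076171875, -190.8319091796875), (231.05889892578125, 151.3341064453125), 81.50891876220703) [[578.0, -294.0], [728.0, -316.0], [762.0, -88.0], [613.0, -65.0]] 124.20463997829415
panel 1132 [ 549.3 -175.9   69.1] [ 0.585 -0.081  0.807]
card 495 [ 480. -213.   80.] [ 529. -121.  112.]
[ 504.7 -167.1   95.1] [[-0.126 -0.992 -0.009]
 [-0.803  0.096  0.588]
 [-0.582  0.081 -0.809]]
clip 114 ((628.8021240234375, 177.47360229492188), (32.29869842529297, 50.68061065673828), 21.927034378051758) [628.4 178.   84.7] [652.77454008 204.46755849  93.12617779]
scene rim 1683 ((668.3847045898438, -189.74984741210938), (229.42694091796875, 152.77597045898438), 81.83951568603516) [[576.0, -292.0], [728.0, -314.0], [760.0, -87.0], [609.0, -65.0]] 125.39112214524289
panel 2531 [ 549.3 -177.3   67.8] [ 0.591 -0.08   0.803]
card 1012 [ 480. -212.   80.] [ 529. -120.  113.]
[ 503.5 -167.3   95.3] [[ 0.111  0.994  0.01 ]
 [-0.8    0.083  0.594]
 [-0.59   0.074 -0.804]]
clip 208 ((627.3455200195312, 175.63424682617188), (34.23591613769531, 50.5438346862793), 21.163677215576172) [625.9 180.1  84.1] [652.4328358  203.56864666  94.05707877]
```

```bash
cat >> h.py <<'E'
YAW=-0.1425
O=np.array([595.6,-179.6,0.]); bx=np.array([np.cos(YAW),np.sin(YAW),0]); by=np.array([-np.sin(YAW),np.cos(YAW),0]); ez=np.array([0,0,1.])
def B(x,y,z): return O+bx*x+by*y+ez*z
def down(xdir):
    x=np.array(xdir,float); x/=np.linalg.norm(x); y=-ez; return np.stack([x,y,np.cross(x,y)],1)
E
python3 - <<'E'
from h import *
print(q2R(bot.read_state()['tool_rot']).round(2))
def edge(t): return -135*np.sin(t)-6*np.cos(t), 30+135*np.cos(t)-6*np.sin(t)
for s in (1,-1):
    q=R2q(down(s*by)); 
    for p in (B(-160,0,200),B(-160,0,104),B(-20,0,155)):
        print(s,bot.ik(p,q))
E
```

```text
[[ 0.34 -0.    0.94]
 [-0.94  0.    0.34]
 [-0.   -1.    0.  ]]
1 [-4.23370521e-01  1.60985445e-01  1.81531788e+00 -4.44089210e-16
  1.16528933e+00 -1.85166685e+00]
1 [-4.23370521e-01  3.00352157e-01  1.90020408e+00 -4.44089210e-16
  9.41036414e-01 -1.85166685e+00]
1 [-3.58649867e-01  5.04121721e-01  1.46640463e+00 -4.44089210e-16
  1.17106630e+00 -1.78694619e+00]
-1 [-4.23370521e-01  1.60985445e-01  1.81531788e+00 -4.44089210e-16
  1.16528933e+00  1.28992581e+00]
-1 [-4.23370521e-01  3.00352157e-01  1.90020408e+00 -4.44089210e-16
  9.41036414e-01  1.28992581e+00]
-1 [-3.58649867e-01  5.04121721e-01  1.46640463e+00 -4.44089210e-16
  1.17106630e+00  1.35464646e+00]
```

Run:
```python
from h import *
q=R2q(down(-by))
def edge(t): return -135*np.sin(t)-6*np.cos(t), 30+135*np.cos(t)-6*np.sin(t)
bot.move_gripper(0,40)
bot.move_to(B(-160,0,200),q)
bot.servo_line(B(-160,0,100),None,150)
print(bot.read_state()['ft_force'],bot.read_state()['grip_width'],bot.read_state()['clock'])
for t in (.9,.75,.6,.45,.3,.2,.1,.05):
    x,z=edge(t)
    hit=bot.servo_line(B(x-14,0,z-6),None,80,until_force=20)
    s=bot.read_state(); print(t,hit,s['ft_force'].round(1),s['clock'])
    if hit: break
```

```text
[0.41043342 0.08193193 0.37498026] -0.2674104816449663 3.35
0.9 False [0.7 0.4 0.1] 3.9583
0.75 False [-0.1  0.1 -0.3] 4.3583
0.6 False [-0.2 -0.4 -0.4] 4.7583
0.45 False [ 0.5 -0.1 -0.6] 5.1583
0.3 False [0.8 0.4 0.3] 5.5583
0.2 False [ 0.7 -0.4  0.5] 5.875
0.1 False [0.1 0.  0.2] 6.1917
0.05 False [ 0.3 -0.5 -0.2] 6.4417
```

Run:
```python
from h import *
a=shot('scene')['image']; b=shot('wrist')['image']
cv2.imwrite('pics/p1.png',np.hstack([a[180:450,150:450],cv2.resize(b,(360,270))]))
s=bot.read_state();print(s['ee_pos'],s['ft_force'])
```

```text
[ 568.86439959 -175.77478829  158.42049957] [-0.31752696 -0.40026323 -0.67094766]
```

View pics/p1.png

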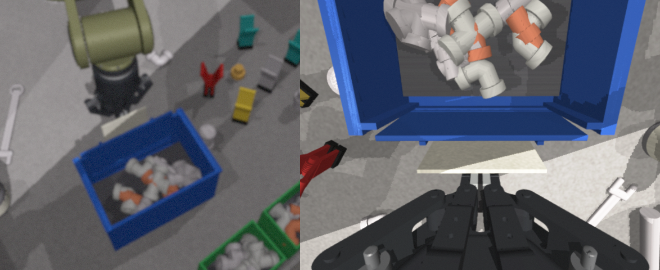

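The flap has risen to nearly upright, with the fingers against the card. I'll push on to the end stop.

Run:
```python
from h import *
for i in range(1):
    hit=bot.servo_line(B(4,0,157),None,30,until_force=14)
s=bot.read_state(); print(hit,s['ft_force'].round(1),s['ee_pos'],((s['ee_pos']-O)@bx),s['clock'])
bot.dwell(0.4)
c=shot('wrist'); P=cloud(c); np.savez('/tmp/w1.npz',**c); cv2.imwrite('pics/w1.png',c['image']); print(bot.read_state()['ft_force'])
```

```text
True [-6.1  1.2  4.8] [ 578.41727967 -177.14878702  157.75653596] -17.356673928517033 7.0583
[-4.07034123  0.78753559  3.29039427]
```

View pics/w1.png

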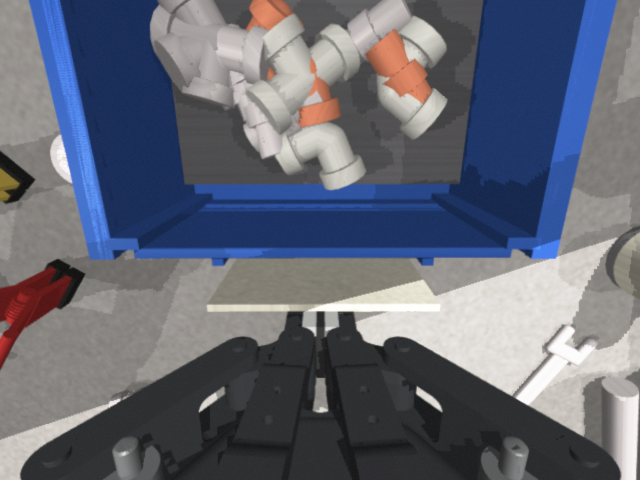

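Run:
```python
from h import *
bot.servo_line(B(-60,0,160),None,150)
bot.servo_line(B(-110,0,230),None,200)
c=shot('wrist'); P=cloud(c); np.savez('/tmp/w2.npz',**c); cv2.imwrite('pics/w2.png',c['image'])
L=(P-O); xb=L@bx; yb=L@by; z=L[...,2]
m=(xb>-40)&(xb<20)&(abs(yb)<60)&(z>135)&(z<175); q=np.stack([xb[m],yb[m],z[m]],1)
print(len(q),np.percentile(q,[1,50,99],axis=0).round(1),bot.read_state()['clock'])
mm=m&(z>140)&(z<158); 
for lo in range(120,170,6):
    k=(abs(yb)<40)&(xb>-40)&(xb<20)&(z>lo)&(z<lo+6); print(lo,k.sum(),np.nanmedian(xb[k]) if k.any() else '')
```

```text
2395 [[ -5.8 -43.8 137.5]
 [ -5.2  -0.3 163.4]
 [ -2.3  44.4 166.2]] 8.575
120 25 -5.350907792883262
126 242 -5.36333703041315
132 58 -5.277841448147649
138 323 -5.288428444308651
144 66 -5.378152539066285
150 324 -5.334086646555807
156 239 -5.332588990694158
162 1146 -4.079417559912674
168 0
```

View pics/w2.png

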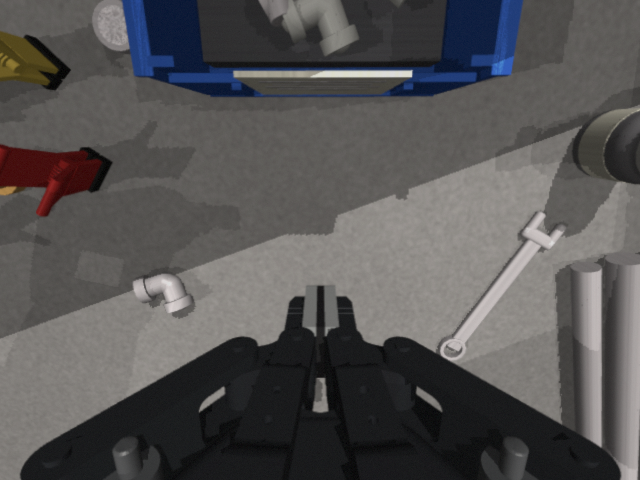

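Run:
```python
from h import *
u=np.array([.367,-.93,0]); Rm=down(u); q=R2q(Rm)
p=np.array([628,177,225.])-60*Rm[:,2]
print(bot.ik(p,q),bot.ik([628,177,85],q))
bot.move_to(p,q); bot.move_gripper(85,40)
c=shot('wrist'); np.savez('/tmp/w3.npz',**c); cv2.imwrite('pics/w3.png',c['image'])
P=cloud(c); X,Y,Z=P[...,0],P[...,1],P[...,2]
g=(abs(X-628)<40)&(abs(Y-177)<45)&(Z>70)&(Z<100); pts=P[g]
r=cv2.minAreaRect(pts[:,:2].astype(np.float32)); print(len(pts),r,np.percentile(Z[g],[50,99]),bot.read_state()['clock'])
np.save('/tmp/clippts.npy',P[(abs(X-628)<60)&(abs(Y-177)<60)&(Z>10)&(Z<110)])
```

```text
[ 2.02721276e-01  4.15422259e-01  1.42475456e+00 -4.44089210e-16
  1.30141584e+00  1.39765458e+00] [ 2.18596464e-01  6.89969467e-01  1.34672926e+00 -4.44089210e-16
  1.10489393e+00  1.41352977e+00]
1559 ((629.6226196289062, 176.8399200439453), (33.89161682128906, 49.975242614746094), 21.555965423583984) [87.28242367 90.08028596] 10.6583
```

View pics/w3.png

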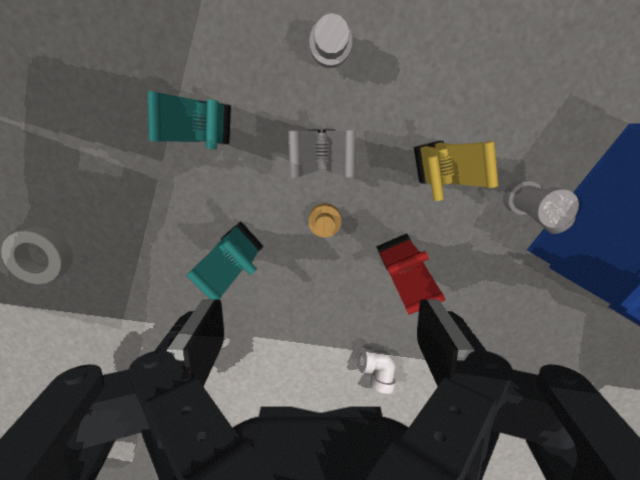

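Run:
```python
from h import *
a=np.radians(21.56); u=np.array([np.sin(a),-np.cos(a),0]); q=R2q(down(u))
bot.move_to([629.6,176.8,170],q)
print(bot.servo_line([629.6,176.8,86],None,120,until_force=15))
print(bot.move_gripper(0,40)); s=bot.read_state(); print(s['grip_width'],s['ft_force'],s['ee_pos'],s['clock'])
c=shot('wrist','w4.png');
```

```text
False
False
22.68399881850798 [-0.92943292  1.36789898 12.73157925] [630.79606635 177.22409233  88.5154756 ] 12.525
```

View pics/w4.png

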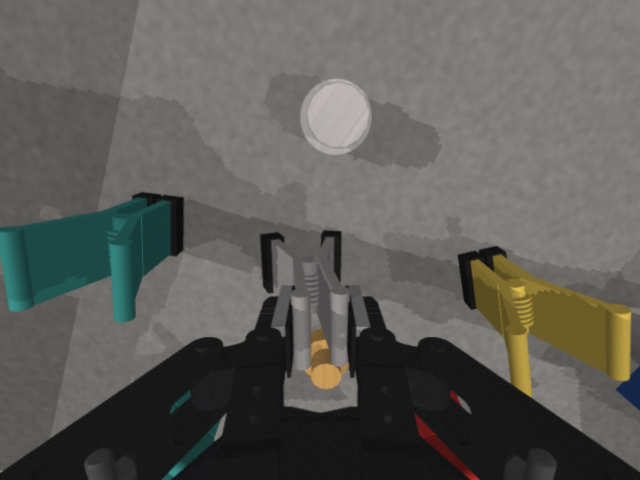

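The clip is gripped by both bars, with its jaws gaping at wrist picture (270,260) and (330,255). Lifting it, then measuring how it sits in the fingers.

Run:
```python
from h import *
bot.servo_line([629.6,176.8,250],None,150)
s=bot.read_state(); print(s['grip_width'],s['ft_force'],s['ee_pos'],s['clock'])
c=shot('wrist','w5.png'); P=cloud(c); np.savez('/tmp/w5.npz',**c)
A=q2R(s['tool_rot']); L=(P-s['ee_pos'])@A
m=(abs(L[...,0])<32)&(L[...,1]>-10)&(L[...,1]<110)&(abs(L[...,2])<40)
np.save('/tmp/L5.npy',np.where(m[...,None],L,np.nan))
q=L[m]
for lo in range(-10,110,8):
    k=q[(q[:,1]>lo)&(q[:,1]<=lo+8)]
    if len(k)>5: print(lo,len(k),'x',np.percentile(k[:,0],[2,50,98]).round(1),'z',np.percentile(k[:,2],[2,98]).round(1))
```

```text
22.561260608830384 [-0.09676634 -0.02814455 -0.93701615] [629.31743516 176.74926408 248.80569125] 13.8167
-10 2421 x [-23.4  -7.3  22.4] z [-15.9  16.6]
-2 1739 x [-23.7   6.   22.6] z [-16.2  17. ]
6 789 x [-23.5   3.3  22.6] z [-14.7  17. ]
14 372 x [-13.1   2.1  13.1] z [-16.1  17. ]
22 325 x [-13.4   0.4   4.6] z [-16.5  16.8]
30 623 x [-13.5  -3.8   2.8] z [-15.1  16.7]
38 557 x [-17.9  -6.9   1.9] z [-14.7  16.5]
46 330 x [-22.  -19.    4.3] z [-4.2 16.6]
54 320 x [-26.  -23.4   5.8] z [-12.6  16.4]
62 463 x [-31.9 -28.1   6.6] z [-17.5  16.3]
70 530 x [-31.3   8.   12. ] z [-12.5  17.2]
78 159 x [-30.8   9.6  13.4] z [-14.1  17.2]
86 20 x [ 1.9  6.5 13.6] z [-16.4  17. ]
```

View pics/w5.png

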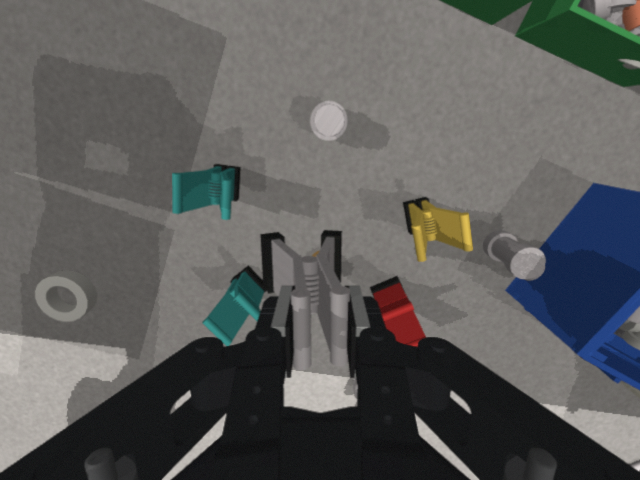

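The clip seems rolled a little in the tool's xy plane: the jaws centre at about column 301 and the bars at about 320. I'll quantify that.

Run:
```python
from h import *
L=np.load('/tmp/L5.npy'); c=dict(np.load('/tmp/w5.npz')); im=c['image'].astype(int)
v,u=np.mgrid[:480,:640]
def st(n,m):
    q=L[m&np.isfinite(L[...,0])]; print(n,len(q)); 
    if len(q): print(np.percentile(q,[2,25,50,75,98],axis=0).round(1).tolist())
st('barL',(abs(u-303)<10)&(v>295)&(v<360)); st('barR',(abs(u-339)<10)&(v>295)&(v<360))
for vv in (300,310,325,340,355): 
    print(vv,[(uu,L[vv,uu].round(1).tolist()) for uu in range(292,352,5)])
st('jawL',(u>258)&(u<288)&(v>228)&(v<295)); st('jawR',(u>320)&(u<345)&(v>228)&(v<255))
for vv in (233,237,242,248,256): 
    print(vv,[(uu,L[vv,uu].round(0).tolist()) for uu in list(range(259,290,4))+list(range(318,346,4))])
cv2.imwrite('pics/w5c.png',cv2.resize(c['image'][220:380,240:400],(640,640),interpolation=2)[:600])
```

```text
barL 1135
[[-11.4, -5.3, -12.5], [-9.6, -4.4, -5.5], [-7.8, -3.9, 2.1], [-6.0, -3.2, 9.8], [-4.7, 36.5, 16.6]]
barR 1207
[[3.7, -5.2, -14.2], [5.2, -2.1, -6.6], [7.2, -1.6, 1.1], [9.1, -0.8, 8.5], [10.7, 7.8, 15.3]]
300 [(292, [-11.8, -3.2, 14.9]), (297, [-9.8, -4.5, 15.6]), (302, [-7.8, -3.9, 15.3]), (307, [-5.9, -3.2, 14.9]), (312, [-4.9, 35.8, -6.1]), (317, [-2.3, 37.8, -7.2]), (322, [0.3, 27.5, -1.6]), (327, [2.5, 15.2, 5.0]), (332, [4.2, -0.0, 13.2]), (337, [6.2, -1.7, 14.1]), (342, [8.2, -2.1, 14.3]), (347, [10.3, -0.8, 13.7])]
310 [(292, [-11.7, -6.3, 12.3]), (297, [-10.0, -3.0, 10.3]), (302, [-7.9, -3.9, 10.8]), (307, [-5.9, -3.6, 10.7]), (312, [-5.0, 39.6, -14.2]), (317, [-2.3, 40.4, -14.7]), (322, [0.3, 27.4, -7.2]), (327, [2.5, 13.8, 0.7]), (332, [4.3, 0.5, 8.3]), (337, [6.2, -2.3, 9.9]), (342, [8.2, -2.1, 9.8]), (347, [10.3, -1.7, 9.6])]
325 [(292, [-11.6, -9.1, 7.3]), (297, [-10.1, -3.2, 3.6]), (302, [-8.0, -3.5, 3.7]), (307, [-6.0, -4.1, 4.1]), (312, [nan, nan, nan]), (317, [nan, nan, nan]), (322, [0.3, 26.8, -15.4]), (327, [2.6, 14.1, -7.4]), (332, [4.3, -0.3, 1.7]), (
[... 2183 characters left out ...]
0, 71.0, 10.0]), (275, [-27.0, 64.0, 13.0]), (279, [-24.0, 57.0, 15.0]), (283, [-22.0, 56.0, 16.0]), (287, [-19.0, 55.0, 16.0]), (318, [nan, nan, nan]), (322, [0.0, 54.0, 17.0]), (326, [3.0, 55.0, 16.0]), (330, [5.0, 56.0, 16.0]), (334, [8.0, 75.0, 9.0]), (338, [11.0, 76.0, 9.0]), (342, [nan, nan, nan])]
256 [(259, [nan, nan, nan]), (263, [nan, nan, nan]), (267, [nan, nan, nan]), (271, [-31.0, 70.0, 6.0]), (275, [-28.0, 65.0, 7.0]), (279, [-24.0, 58.0, 10.0]), (283, [-21.0, 52.0, 12.0]), (287, [-18.0, 47.0, 15.0]), (318, [-2.0, 43.0, 16.0]), (322, [0.0, 43.0, 16.0]), (326, [2.0, 42.0, 16.0]), (330, [5.0, 57.0, 11.0]), (334, [8.0, 76.0, 4.0]), (338, [11.0, 75.0, 4.0]), (342, [nan, nan, nan])]
```

View pics/w5c.png

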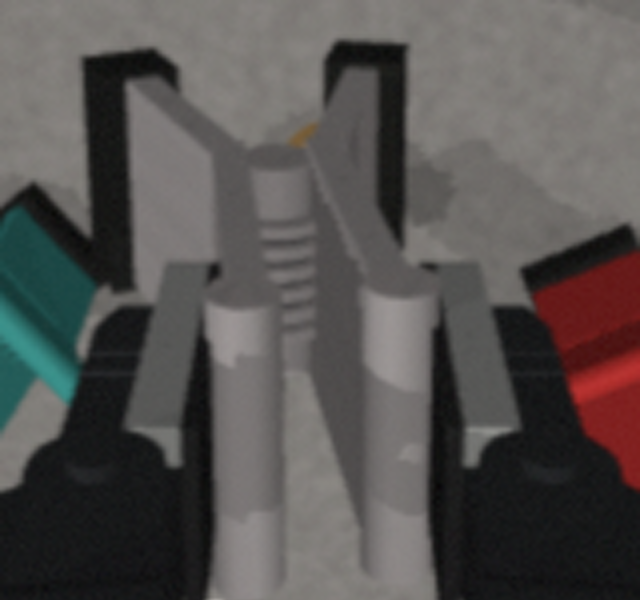

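The clip's tilt in the grip is about 0.135 rad; bar heights and jaw positions agree. I'll cancel it with the tool attitude and go above the card.

```bash
cat >> h.py <<'E'
def clip_pose(piv,t=.135,off=(-6,43.6,0.3),yawextra=0,tx=0):
    cl=np.stack([[0,0,-1],[np.cos(t),np.sin(t),0],[np.sin(t),-np.cos(t),0]],1)
    W=np.stack([np.cross(bx,ez),bx,ez],1)
    Rm=W@cl.T
    return np.array(piv)-Rm@np.array(off), R2q(Rm)
E
python3 - <<'E'
from h import *
p,q=clip_pose(B(-3.9,0,260)); print(p,bot.ik(p,q))
bot.move_to(p,q)
p,q=clip_pose(B(-3.9,0,225)); bot.servo_line(p,q,120)
s=bot.read_state(); print(s['ee_pos']-p,s['grip_width'],s['clock'])
c=shot('wrist','w6.png'); np.savez('/tmp/w6.npz',**c); d=shot('scene','s6.png'); np.savez('/tmp/s6.npz',**d)
im=np.hstack([cv2.resize(c['image'][150:430,180:480],(450,420)),cv2.resize(d['image'][200:400,180:340],(336,420))]); cv2.imwrite('pics/v6.png',im)
E
```

```text
[ 591.77341198 -179.35406198  304.01083991] [-0.36433925  0.35437075  1.32985029  0.03052976  1.32575098 -0.22729422]
[0.20291032 0.32719589 0.18339945] 22.28012660695034 15.7667
```

View pics/v6.png

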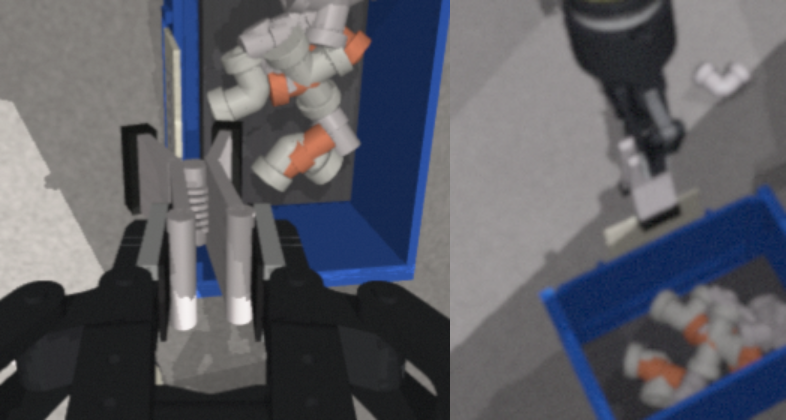

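```bash
cat > meas.py <<'E'
from h import *
def meas(c,zp):
    P=cloud(c); L=P-O; xb,yb,z=L@bx,L@by,L[...,2]
    g=c['image'].astype(int); dark=g.max(-1)<60
    # card
    m=(abs(xb+4)<12)&(z>155)&(z<170)&(yb<-25-0)&(yb>-50)
    m2=(abs(xb+4)<12)&(z>163)&(z<169)&(abs(yb)>20)&(abs(yb)<50)
    if m2.any(): print('card top xb',np.percentile(xb[m2],[5,50,95]).round(1),'z',np.median(z[m2]).round(1),'yb',np.percentile(yb[m2],[1,99]).round(1))
    for lo in range(-48,60,6):
        k=(abs(xb+4)<45)&(abs(yb)<20)&(z-zp>lo)&(z-zp<=lo+6)&~((z<167)&(abs(xb+4)<3))
        a=np.sort(xb[k]); 
        if len(a)<8: continue
        gi=np.argmax(np.diff(a)); print(lo,len(a),'x',a[0].round(1),a[gi].round(1),'|',a[gi+1].round(1),a[-1].round(1),'y',np.percentile(yb[k],[2,98]).round(1))
E
python3 - <<'E'
from meas import *
c=dict(np.load('/tmp/w6.npz')); meas(c,225)
print('scene'); meas(dict(np.load('/tmp/s6.npz')),225)
E
```

```text
card top xb [-5.1 -3.7 -2.3] z 164.9 yb [20.2 45. ]
-48 10 x -19.4 -18.1 | 11.9 15.7 y [16.4 16.8]
-42 206 x -29.4 -16.3 | 10.3 23.5 y [-17.4  17. ]
-36 410 x -28.4 -14.6 | 8.2 22.0 y [-17.3  17. ]
-30 793 x -26.4 -16.1 | 9.8 20.1 y [-17.6  16.5]
-24 254 x -20.8 -14.0 | 8.3 14.7 y [-15.6  16.1]
-18 230 x -19.0 -12.0 | 6.2 12.8 y [-9.4 16.2]
-12 223 x -16.9 -10.0 | 4.8 10.7 y [-4.1 16.3]
-6 249 x -15.0 -7.8 | -6.2 9.2 y [-1.7 16.4]
0 457 x -13.0 6.3 | 7.0 7.1 y [-15.5  16.4]
6 539 x -11.5 -7.0 | -5.6 6.3 y [-14.6  16.4]
12 224 x -11.7 -7.2 | 1.6 6.5 y [-16.4  16.6]
18 234 x -11.7 -7.4 | 1.8 6.5 y [-16.3  16.6]
24 316 x -23.6 -7.3 | 2.0 10.8 y [-15.8  16.8]
30 534 x -25.8 -7.5 | 2.3 21.8 y [-15.2  16.8]
36 577 x -26.8 -7.2 | 2.3 23.3 y [-11.4  16.9]
42 2944 x -27.8 -6.5 | 1.8 22.6 y [-16.4  16.7]
48 852 x -28.4 -8.1 | 3.7 22.1 y [-14.9  13.5]
54 612 x -28.6 -15.0 | 6.6 20.9 y [-7.9 12.9]
scene
card top xb [-8.5 -6.  -3.7] z 165.4 yb [-43.3  43.2]
-42 20 x -22.7 -19.2 | 18.2 20.7 y [-18.4  11.5]
-36 66 x -22.1 -17.7 | 5.2 20.8 y [-19.5  14.9]
-30 100 x -27.1 -17.4 | 7.6 19.4 y [-19.7  14.9]
-24 55 x -22.7 -17.3 | 7.9 14.2 y [-19.   14.7]
-18 51 x -20.4 -15.4 | 4.6 11.9 y [-19.1  13.6]
-12 52 x -14.6 -13.8 | 5.0 10.7 y [-19.   14.3]
-6 61 x -14.3 -14.3 | 2.3 9.2 y [-19.   14.3]
0 57 x -13.0 -9.0 | -0.3 5.8 y [-18.9  13.6]
6 29 x -10.7 -10.1 | 0.3 4.4 y [-19.   12.8]
12 21 x -14.6 -10.1 | 0.6 5.2 y [-18.8   1.7]
18 13 x -13.8 -10.1 | 1.8 4.6 y [-18.6  -8.7]
24 19 x -12.4 -9.7 | 0.1 4.5 y [-18.8  -9.7]
30 34 x -15.5 -9.9 | 1.2 14.5 y [-18.8  12. ]
36 44 x -12.9 -9.4 | 2.1 20.0 y [-18.6  10.9]
42 66 x -21.4 -8.4 | -0.6 20.6 y [-18.6   6.2]
48 74 x -21.3 -9.0 | 1.8 20.2 y [-18.4   6.9]
54 21 x -23.8 -17.1 | 8.0 19.8 y [-11.    4.9]
```

The clip measures upright and centred at bin x ≈ -3.1 at all heights, and the card edge is at -3.7, z 165. I'll correct by 0.6 mm and descend to a pivot height of 184.

Run:
```python
from meas import *
p,q=clip_pose(B(-4.5,0,225)); bot.servo_line(p,q,30)
p,q=clip_pose(B(-4.5,0,184)); print(bot.servo_line(p,q,40,until_force=6))
bot.dwell(0.5)
s=bot.read_state(); print(s['ee_pos']-p,s['grip_width'],s['ft_force'],s['clock'])
c=shot('wrist','w7.png'); d=shot('scene'); meas(c,184)
im=np.hstack([cv2.resize(c['image'][150:430,180:480],(450,420)),cv2.resize(d['image'][200:400,180:340],(336,420))]); cv2.imwrite('pics/v7.png',im)
P=cloud(c)-O; xb,yb,z=P@bx,P@by,P[...,2]
for lo in range(120,168,6):
    k=(abs(xb+4)<15)&(yb<60)&(yb>22)&(z>lo)&(z<=lo+6); 
    if k.sum()>5: print(lo,k.sum(),np.percentile(xb[k],[5,50,95]).round(1))
```

```text
False
[-0.00303867 -0.00010437 -0.00161439] 22.41417493267321 [-0.18880042 -0.26141076 -0.70234139] 17.7917
card top xb [-5.2 -3.9 -2.4] z 164.9 yb [20.3 45. ]
-48 9 x -20.1 -18.9 | 11.0 14.9 y [16.1 16.5]
-42 228 x -30.1 -17.1 | 8.9 22.7 y [-18.5  16.6]
-36 423 x -29.1 -15.4 | 7.4 21.1 y [-17.7  16.7]
-30 777 x -27.2 -16.3 | 8.9 19.2 y [-18.   16.3]
-24 247 x -21.4 -14.7 | 7.6 13.8 y [-16.   15.8]
-18 226 x -19.7 -12.7 | 5.3 11.4 y [-9.5 15.9]
-12 221 x -17.4 -10.7 | 3.5 10.0 y [-4.7 15.9]
-6 251 x -15.6 -8.1 | -7.1 7.7 y [-1.6 16. ]
0 484 x -14.0 5.7 | 6.2 6.2 y [-15.4  16. ]
6 508 x -12.2 -7.8 | -6.3 5.4 y [-15.6  16.1]
12 218 x -12.4 -7.9 | 0.8 5.7 y [-16.6  16.3]
18 237 x -12.5 -8.1 | 1.0 5.7 y [-16.8  16.4]
24 322 x -24.9 -8.1 | 1.3 10.1 y [-16.1  16.4]
30 539 x -26.9 -8.3 | 1.5 21.0 y [-15.4  16.4]
36 563 x -27.6 -8.1 | 1.5 22.2 y [-12.3  16.5]
42 3037 x -28.5 -7.2 | 0.9 21.6 y [-16.7  16.4]
48 785 x -29.4 -9.2 | 3.3 21.1 y [-14.8  12.5]
54 624 x -22.9 -15.9 | 5.8 20.1 y [-9.  12.6]
120 11 [-5.3 -4.6 -2.8]
126 38 [-5.5 -5.3 -3.2]
132 28 [-5.3 -5.2 -3.1]
138 29 [-5.7 -5.3 -2.9]
144 30 [-5.8 -5.2 -3. ]
150 48 [-5.7 -5.3 -3.2]
156 41 [-5.3 -5.2 -3.4]
162 232 [-5.2 -3.9 -2.4]
```

View pics/v7.png

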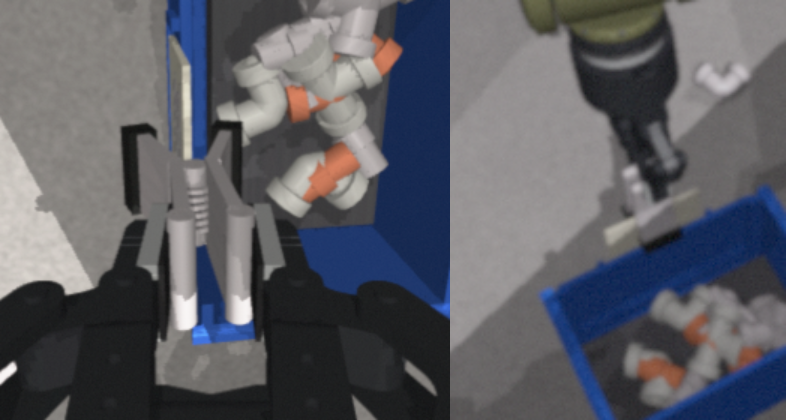

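The card edge stands midway between the gaping jaws. Clip mid-plane is about -3.8 against card -3.9, the edge is 19 mm below the pivot, there is about 26 mm between the tips, and the flap is vertical. Handing in.

Run:
```python
from rig import bot
bot.dwell(0.3); print(bot.finish_job())
s=bot.read_state(); print(s['clock'],s['ft_force'],s['grip_width'])
```

```text
the job is handed in; nothing more can be done
None
the job is handed in; nothing more can be done
```

I pushed the drop front up to its end stop. Then I took the plain steel clip by its handle bars with a 40 N grip and lowered it upright over the middle of the card's top edge. I handed the job in holding it there, squeezed open; no verdict is reported.

**Grip tilt:** the clip sat tilted about 0.135 rad in the fingers, so I turned the tool by the same amount, and it measured upright afterwards.

**Last checks before hand-in, from the wrist camera:**
- **Front:** the card's outer face was at the same distance at every height, so the front is vertical, about 0 rad.
- **Card in the clip:** the edge was within about 0.3 mm of the clip's middle plane, about 19 mm below the pivot, and roughly centred along the edge.
- **Jaws:** about 26 mm apart at the tips, close to fully open.
- **Contact:** the wrist force did not change during the lowering, so the clip is not pressing on the card.
- **Time:** about 18 s of the 50 s.

**Disagreement:** an earlier scene-camera view put the card edge about 2 mm nearer the robot than the wrist camera did. I used the wrist camera, because it sees clip and card together.

I did not measure the bystanders again at the end. The arm stayed clear of them, and the late pictures show nothing moved.

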